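# Stack the hoop-stand pivot: spacer, washer, snug bushing

### The arm

A 7-joint arm with a two-finger parallel gripper is mounted at the origin on the work surface. World frame = base frame: x ahead of the robot, y to its left, z up, the work surface at z = 0. Lengths are in mm, angles in rad, forces in N, time in s.
With the tool pointing down it reaches from about 425 to 925 mm from the base axis. Payload 6.8 kg.
Tool frame: the origin (TCP) lies between the finger pads; the fingertips stand 8 mm ahead of it and the grasp point (between the pads) lies 11 mm behind it; z points along the fingers, y is the line along which they close (so a half turn about z gives the same grasp; the last joint's range is limited). The gripper opens to 88 mm and grips with 3 to 60 N. Pads are 20 mm wide; open, the fingers measure 115 mm over their backs; the gripper's body (75 mm by 178 mm) begins 61 mm behind the grasp point.
Start: joints at [1.128, 0.477, 0.022, 1.555, -0.011, 1.109, -0.083], TCP at [221.801, -637.535, 230.664] pointing down, gripper open.
Joint ranges: [-2.96, 2.96], [-0.34, 2.1], [-1.41, 1.46], [0.24, 2.44], [-1.37, 4.51], [0.17, 1.92], [-2.96, 2.96]. Speed limits (rad/s): [2.39, 2.39, 3.14, 3.14, 3.14, 3.14, 3.14].

### API

Orientations are given as a 3x3 rotation matrix whose columns are the frame's x, y, z axes.
In Python, from rig import * gives the robot as it stands.
- The arm moves only by the shell command python3 -m inch 'ROWS' [FORCE]. ROWS is JSON, a list of rows, each a list of 5 numbers: the shift along the world's x, y, z in m, then the turn about the world's z in degrees, then the gripper command: -1 is fully open, 1 is shut, values between are in proportion. In form: [[tx, ty, tz, twist, gripper], ...]. A call has 1 to 12 rows; each row shifts and turns the commanded pose from where the row before left it; what a row does not reach is not made up. A row lasts 1/10 s, in which the tool goes at most 50 mm and 8.59 degrees, less where a joint would pass 70% of its speed; a pose out of reach is approached as far as the arm can. A call is refused whole if a number of a shift passes 0.05 or a number of a turn 8.59, either way. A call with a gripper value outside its range is refused whole. The fingers move at their own pace and stop on an object; FORCE is the grip in N (left out, the last holds). Time passes only in rows, so rows that do not move let the fingers close. It gives the time, the measured TCP pose, the force, the opening and the grip force at its end, in the units of the state.
- read_state(): the state, without advancing time (a new reading comes with each control period).
- snapshot(name): name is "side" or "top" or "wrist"; returns a dict with "pixels" (480x640x3 uint8, blue, green, red), "fx", "fy", "cx", "cy" (pixels), "R" (3x3) and "t" (3): a world point X has camera coordinates R X + t; the wrist camera has in their place "mount" (4x4, takes a point from camera to tool coordinates, whose origin is the TCP and whose axes are the flange's). Camera axes: x right, y down, z forward; pixel columns grow to the right and rows downward; lengths in mm; the calibration is good to about 2 mm. A picture is of the moment at which its call begins: read the wrist's pose just before it. There is no depth.
- hand_in(): hands the job in; it is judged then, once.
Trained networks look in a picture, given as the dict that the camera call returned (one of the last four; its "shot" number tells which), for a name from the list of things; names that differ only in an ending like _2 or _b are one class to them, and where a whole thing is asked for, a point or a joint stands for the part that bears it (a point fixed in the world has none). Each returns a list of dicts, best first, with "p" (0 to 1); they miss things now and then, are a little off and sometimes report something else, mostly with a low value. They report only what shows in the picture. A call takes as long as a camera call. They do not tell look-alikes from the thing itself.
- trace(picture, thing): "pixels" (480x640 bool, what is visible of it) and "bbox" ([left, top, right, bottom] in pixels, round what is visible of it).
- mark_of(picture, thing): "at" ([column, row] in pixels: a listed point, or the origin of a listed thing).
The state is a dict: "t": time; "q": joint angles; "dq": joint speeds; "joint_torque": joint torques, N m; "ee_pos": TCP position; "eef_rot": TCP orientation; "ft_force": force on the tool from outside, world axes, zero at the start; "wrist_torque": the same for the moment, N m; "width": finger opening in mm; "finger_force": force on a finger pad.
Only numpy, scipy, OpenCV 4.12 (cv2) and the standard library are available. Lean on these libraries where they do the work, as an engineer would, in place of code of your own. Each camera call takes 0.05 s, during which the arm holds its last target. There are 200 camera calls.

### The job

Build up the pivot of the embroidery-hoop stand: thread the purple spacer onto the upright bolt, then the steel washer, then the white bushing. The bushing is a snug fit: push it slowly down over the spring leaves, by feel, until it bears firmly on the washer (at least 2 N beyond the drag of the leaves, never over 25 N) and no gap is left in the stack. Then let go; leave the other things on the table where they are.

Things in the scene. Friction and masses are not known exactly. Their poses are not given: they have to be found in the camera images.
- stand: embroidery-hoop stand's foot, fixed: dark wooden slab 120 x 120 x 20 mm with an upright steel bolt at its centre. Origin: centre of the slab's underside, on the table, z up. Round the bolt's foot is a stop collar, 34 mm across, on which the stack rests; its top is 30 to 38 mm above the table, set differently each time and not measured; it is rigid and does not give
- bolt_tip (a point): centre of the bolt's tip, on the bolt's axis, 106 mm above the table. The bolt is 14 mm thick up to 66 mm above the table, then a 10 mm neck up to 98 mm, then a cone to 4.4 mm at the tip
- bolt_neck (a point): point on the bolt's axis 82 mm above the table, amid four bowed spring leaves (on the slab's x and y sides, 66 to 101 mm above the table) that swell to 14.4 mm across. Spacer and washer pass them freely; the bushing squeezes them, slides down under a steady drag of about 6 to 15 N, and stays where it is left
- spacer_mid (a point): SPACER, opaque purple plastic tube: outside 40 mm, bore 18 mm, 30 mm high, standing on the table; point at its centre, half-way up; z along its bore
- washer_mid (a point): WASHER, thick steel ring: outside 46 mm, bore 18 mm, 8 mm thick, lying flat on the table; point at its centre, half-way up; z along its bore
- bushing_mid (a point): BUSHING, white plastic tube: outside 36 mm, bore 12.4 mm, 28 mm high, standing on the table, the same either way up; point at its centre, half-way up; z along its bore
- hoop_outer: bystander, leave alone: outer beech embroidery hoop with a brass screw block, 144 mm across, 12 mm high; origin at the centre of its underside
- hoop_inner: bystander, leave alone: inner beech hoop nested in it, 124 mm across, 12 mm high; origin at the centre of its underside
- organiser: bystander, leave alone: stacked round bead organiser, translucent purple, 76 mm across, 95 mm high; origin at the centre of its underside
- tea_holder: bystander, leave alone: blue ceramic tea glass holder with its glass, 68 mm across plus handle, 85 mm high; origin at the centre of its underside
- bodkin_case: bystander, leave alone: flat teal case holding a steel bodkin, 30 x 120 x 16 mm; origin at the centre of its underside
- spool: bystander, leave alone: red thread spool, 30 mm across, 42 mm high; origin at the centre of its underside
- tape_measure: bystander, leave alone: yellow round tape measure, 56 mm across, 20 mm high; origin at the centre of its underside
- pin_tin: bystander, leave alone: green-lidded pin tin, 70 mm across, 24 mm high; origin at the centre of its underside
Not all that is in view belongs to the job. Of the things like the part that bears bushing_mid, leave any that is yellow; of the rest the smaller one is meant. What is meant by the part that bears spacer_mid is not orange, and is the smaller of those in its own colour.

How it is judged:
By the outcome, as a careful person would: the job done as asked, in the order asked, and still so for the second after the job is handed in, with the robot touching nothing.
It also fails if it takes over 72 s, if anything falls off the work surface, if the arm or the gripper's body presses on something with over 40 N, if the wrist force passes 120 N, or if a joint passes its speed limit or range.

## Working session

There is one attempt and no reset: what is moved stays moved. The work goes in short steps, Python scripts to look and compute and a shell command to move; the robot and the scene stay as the last step left them, time stands still between calls to the robot, and variables do not carry over. Pictures are saved under pics/ and viewed, at most 12 in all, crops included, and the job is handed in when it is done.

```bash
mkdir -p pics; ls
cat > h.py <<'E'
from rig import *
import numpy as np, cv2
def ray(p,uv,s=None):
    d=np.array([(uv[0]-p["cx"])/p["fx"],(uv[1]-p["cy"])/p["fy"],1.])
    if "R" in p:
        R=np.array(p["R"]);t=np.array(p["t"]); return -R.T@t, R.T@d
    M=np.array(p["mount"]);E=np.array(s["eef_rot"]);o=np.array(s["ee_pos"])
    return E@M[:3,3]+o, E@(M[:3,:3]@d)
def atz(p,uv,z,s=None):
    c,d=ray(p,uv,s); return c+d*(z-c[2])/d[2]
E
python3 - <<'E'
from h import *
for n in ("top","side"):
    p=snapshot(n); cv2.imwrite(f"pics/{n}0.png",p["pixels"])
    print(n,-np.array(p["R"]).T@p["t"])
    for th,z in (("spacer_mid",15),("washer_mid",4),("bushing_mid",14),("bolt_tip",106),("bolt_neck",82)):
        for m in mark_of(p,th): print(th,np.round(m["at"]),round(m["p"],2),np.round(atz(p,m["at"],z)))
print(read_state())
E
```

```text
pics
top [ 475.69151356  -53.74745028 1199.79506575]
spacer_mid [184. 270.] 0.84 [534. 320.  15.]
spacer_mid [219. 276.] 0.68 [514. 228.  15.]
spacer_mid [249. 261.] 0.49 [552. 148.  15.]
washer_mid [290. 304.] 0.64 [437.  44.   4.]
bushing_mid [274. 234.] 0.55 [623.  83.  14.]
bushing_mid [306. 233.] 0.54 [620.  -1.  14.]
bushing_mid [296. 263.] 0.43 [544.  26.  14.]
bolt_tip [380. 261.] 0.69 [ 538. -183.  106.]
bolt_neck [375. 263.] 0.56 [ 534. -173.   82.]
bolt_neck [371. 264.] 0.2 [ 533. -162.   82.]
side [470.84317667 907.69294849 677.40817979]
spacer_mid [317. 341.] 0.72 [545. 143.  15.]
spacer_mid [317. 415.] 0.67 [530. 316.  15.]
spacer_mid [331. 381.] 0.63 [513. 240.  15.]
washer_mid [374. 313.] 0.78 [441.  37.   4.]
bushing_mid [283. 296.] 0.92 [626.  10.  14.]
bushing_mid [278. 319.] 0.77 [626.  84.  14.]
bushing_mid [321. 309.] 0.53 [546.  47.  14.]
bolt_tip [330. 217.] 0.82 [ 543. -169.  106.]
bolt_tip [380. 207.] 0.58 [ 430. -226.  106.]
bolt_neck [334. 223.] 0.68 [ 536. -184.   82.]
bolt_neck [209. 277.] 0.25 [763.  51.  82.]
{'t': 0.6, 'q': array([ 1.12788724,  0.47696491,  0.02243214,  1.55537611, -0.01150431,
        1.10927782, -0.08311945]), 'dq': array([ 0.00177741,  0.00045077,  0.00103766, -0.00107447,  0.00100243,
       -0.0007691 , -0.00116919]), 'joint_torque': array([-1.20496636e-03, -5.82416725e+01,  1.53217927e+00, -2.72815150e+01,
       -5.43954188e-02,  1.02145853e-02,  2.18394177e-05]), 'ee_pos': array([ 221.80100423, -637.55973824,  230.69818535]), 'eef_rot': array([[ 9.44496314e-01,  3.28522008e-01,  4.50097810e-05],
       [ 3.28522011e-01, -9.44496310e-01, -9.24797713e-05],
       [ 1.21299319e-05,  1.02133507e-04, -9.99999995e-01]]), 'ft_force': array([ 0.21936957,  0.18745833, -0.27906995]), 'wrist_torque': array([ 0.04407194, -0.01282569, -0.00745017]), 'finger_force': 0.0, 'width': 87.85950866552419}
```

View pictures.

View pics/top0.png

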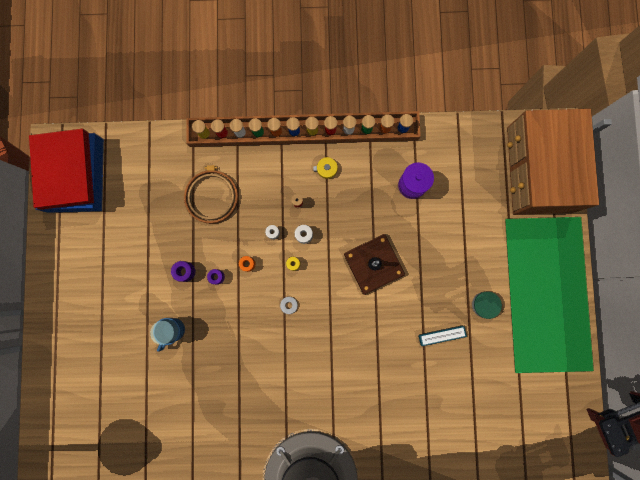

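View pics/side0.png

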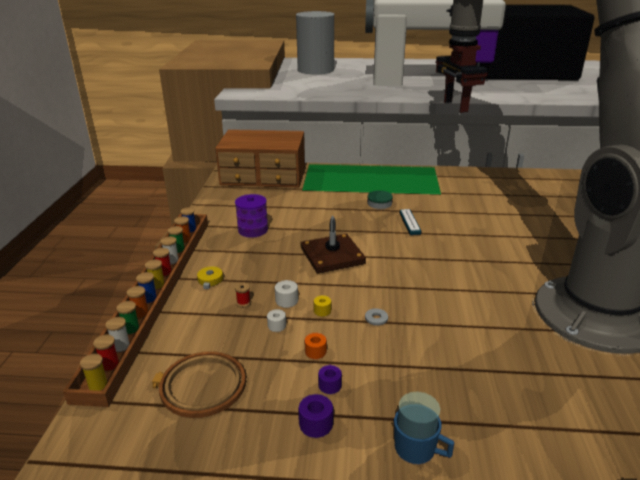

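```bash
python3 -m inch '[[0.032,0.045,0,7.08,-1],[0.032,0.046,0,7.08,-1],[0.032,0.046,0,7.08,-1],[0.032,0.046,0,7.08,-1],[0.032,0.046,0,7.08,-1],[0.032,0.046,0,7.08,-1],[0.032,0.046,0,7.08,-1],[0.032,0.046,0,7.08,-1],[0.032,0.046,0,7.08,-1],[0.032,0.046,0,7.08,-1],[0,0,0,0,-1]]' 20
python3 - <<'E'
from h import *
s=read_state();p=snapshot("wrist"); cv2.imwrite("pics/w0.png",p["pixels"])
print(np.round(s["ee_pos"]),np.round(s["eef_rot"],3),s["q"]);print(np.round(p["mount"],3),p["fx"])
for th,z in (("bolt_tip",106),("bolt_neck",82),("stand",0)):
    for m in mark_of(p,th): print(th,np.round(m["at"]),round(m["p"],2),np.round(atz(p,m["at"],z,s),1))
E
```

```text
t: 1.7
ee_pos: [512.0, -219.6, 231.4]
eef_rot: [[-0.014, 1.0, 0.003], [1.0, 0.014, 0.003], [0.003, 0.003, -1.0]]
ft_force: [0.1, 0.1, -0.6]
width: 88.1
finger_force: 0.0
[ 512. -220.  231.] [[-0.014  1.     0.003]
 [ 1.     0.014  0.003]
 [ 0.003  0.003 -1.   ]] [ 0.63869301  0.31399364 -0.42014521  1.81850305  0.14229048  1.03671652
  0.17822667]
[[-0.00000e+00 -9.66000e-01 -2.59000e-01  6.86310e+01]
 [ 1.00000e+00 -1.00000e-03  1.00000e-03 -1.00000e+00]
 [-1.00000e-03 -2.59000e-01  9.66000e-01 -1.54312e+02]
 [ 0.00000e+00  0.00000e+00  0.00000e+00  1.00000e+00]] 378.11546961165214
bolt_tip [352. 182.] 0.68 [ 537.5 -180.7  106. ]
bolt_neck [350. 178.] 0.57 [ 537.6 -180.    82. ]
stand [340. 173.] 0.69 [ 535.  -183.4    0. ]
```

```bash
python3 -m inch '[[0,0.045,0,0,-1],[0,0.045,0,0,-1],[0,0.045,0,0,-1],[0,0.045,0,0,-1],[0,0.045,0,0,-1],[0,0.045,0,0,-1],[0,0.045,0,0,-1],[0,0.045,0,0,-1],[0,0.045,0,0,-1],[0,0.045,0,0,-1],[0,0,-0.04,0,-1],[0,0,0,0,-1]]' 20
python3 - <<'E'
from h import *
s=read_state();p=snapshot("wrist"); cv2.imwrite("pics/w1.png",p["pixels"])
print(np.round(s["ee_pos"]),np.round(s["eef_rot"],3),s["q"])
for m in mark_of(p,"spacer_mid"): print(np.round(m["at"]),round(m["p"],2),np.round(atz(p,m["at"],15,s),1))
for m in trace(p,"spacer_mid"): 
  l,t,r,b=m["bbox"];print(m["bbox"],round(m["p"],2),atz(p,((l+r)/2,(t+b)/2),20,s))
E
```

```text
t: 3.1
ee_pos: [505.7, 220.3, 186.8]
eef_rot: [[0.001, 1.0, -0.007], [1.0, -0.001, -0.004], [-0.004, -0.007, -1.0]]
ft_force: [-0.3, -1.1, -0.1]
width: 87.4
finger_force: 0.0
[506. 220. 187.] [[ 0.001  1.    -0.007]
 [ 1.    -0.001 -0.004]
 [-0.004 -0.007 -1.   ]] [-0.03571002  0.39255893 -0.61076686  1.85969079  0.26655789  0.97945481
 -0.76367022]
[360. 293.] 0.95 [544.1 150.4  15. ]
[326. 201.] 0.78 [512.3 235.9  15. ]
[348.  96.] 0.66 [529.4 321.5  15. ]
[319.1, 58.0, 387.5, 137.9] 0.85 [533.32219737 319.76008204  20.        ]
[303.6, 178.4, 355.7, 228.6] 0.83 [515.12142277 234.82040304  20.        ]
[338.9, 269.8, 384.4, 317.4] 0.63 [544.99422368 151.672833    20.        ]
```

View pics/w1.png

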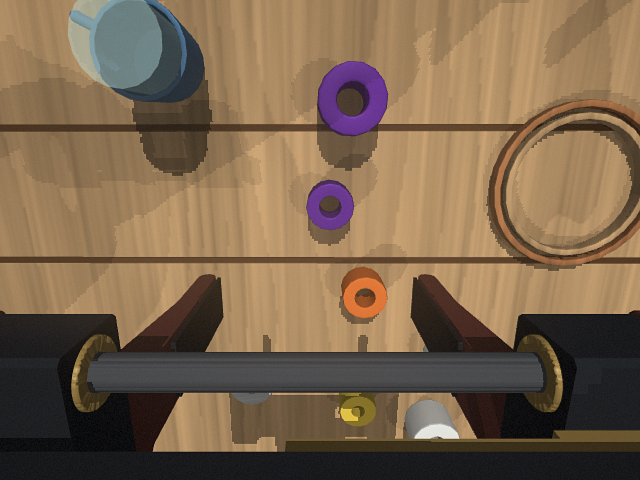

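```bash
python3 -m inch '[[0.008,0.015,-0.03,0,-1],[0,0,-0.045,0,-1],[0,0,0,0,-1],[0,0,0,0,-1]]' 20
cat >> h.py <<'E'
def look(th,zt,name):
    s=read_state();p=snapshot("wrist"); cv2.imwrite(f"pics/{name}.png",p["pixels"])
    print("tcp",np.round(s["ee_pos"],1),"yaxis",np.round(s["eef_rot"],3)[:,1])
    for m in mark_of(p,th): print("mark",np.round(m["at"]),round(m["p"],2),np.round(atz(p,m["at"],zt/2,s),1))
    for m in trace(p,th):
        M=m["pixels"].astype(np.uint8); 
        cs,h=cv2.findContours(M,cv2.RETR_CCOMP,cv2.CHAIN_APPROX_NONE)
        print("trace",np.round(m["bbox"]),round(m["p"],2))
        for c in cs:
            if len(c)>15:
                w=np.array([atz(p,q,zt,s)[:2] for q in c[:,0,:]],np.float32)
                print("  contour at top plane: ctr/size",np.round(cv2.minEnclosingCircle(w)[0],1),np.round(cv2.minEnclosingCircle(w)[1],1),"ellipse",np.round(cv2.fitEllipse(w)[0],1),np.round(cv2.fitEllipse(w)[1],1))
    return s,p
E
python3 -c "
from h import *
look('spacer_mid',30,'w2')"
```

```text
t: 3.65
ee_pos: [516.4, 236.5, 116.9]
eef_rot: [[0.002, 1.0, -0.0], [1.0, -0.002, -0.001], [-0.001, -0.0, -1.0]]
ft_force: [0.5, 0.0, 0.3]
width: 87.9
finger_force: 0.0
tcp [516.4 236.5 116.9] yaxis [ 1.    -0.002 -0.   ]
mark [315. 239.] 0.84 [514.5 237.2  15. ]
mark [342. 118.] 0.66 [532.3 318.2  15. ]
mark [355. 349.] 0.6 [544.6 150.3  15. ]
trace [283. 212. 343. 277.] 0.75
  contour at top plane: ctr/size [515.1 236.6] 22.1 ellipse [514.9 236.4] [38.6 44. ]
  contour at top plane: ctr/size [514.6 238.5] 7.4 ellipse [514.8 237.9] [10.6 14.4]
trace [330. 318. 387. 352.] 0.58
  contour at top plane: ctr/size [545.5 166. ] 20.6 ellipse [544.2 169.8] [29.2 40.8]
trace [298.  69. 389. 164.] 0.57
  contour at top plane: ctr/size [531.5 317.5] 27.9 ellipse [531.4 317.7] [54.2 54.6]
  contour at top plane: ctr/size [529.9 316.2] 11.1 ellipse [529.8 316.3] [20.9 21.7]
```

View pics/w2.png

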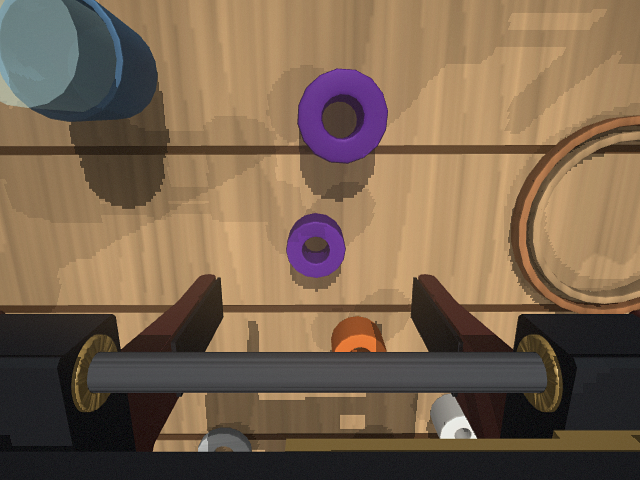

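```bash
python3 -m inch '[[-0.0015,0.0005,-0.04,0,-1],[0,0,-0.04,0,-1],[0,0,-0.023,0,-1],[0,0,0,0,-1],[0,0,0,0,1],[0,0,0,0,1],[0,0,0,0,1],[0,0,0,0,1],[0,0,0,0,1]]' 20
```

```text
t: 4.7
ee_pos: [514.6, 238.2, 13.3]
eef_rot: [[0.0, 1.0, 0.001], [1.0, -0.0, 0.0], [0.0, 0.001, -1.0]]
ft_force: [-0.2, 0.5, 0.2]
width: 51.5
finger_force: 0.0
```

```bash
python3 -m inch '[[0,0,0,0,1],[0,0,0,0,1],[0,0,0,0,1],[0,0,0,0,1]]' 25
```

```text
t: 5.1
ee_pos: [514.4, 238.1, 12.9]
eef_rot: [[0.0, 1.0, 0.0], [1.0, -0.0, -0.0], [-0.0, 0.0, -1.0]]
ft_force: [0.5, 0.2, 4.2]
width: 39.9
finger_force: 25.0
```

```bash
python3 -m inch '[[0,0,0.045,0,1],[0,-0.01,0.049,0,1],[0.0023,-0.045,0.043,0,1],[0.0023,-0.046,0,0,1],[0.0023,-0.046,0,0,1],[0.0023,-0.046,0,0,1],[0.0023,-0.046,0,0,1],[0.0023,-0.046,0,0,1],[0.0023,-0.046,0,0,1],[0.0023,-0.046,0,0,1],[0.0023,-0.046,0,0,1],[0.0023,-0.042,0,0,1]]'
python3 -m inch '[[0,0,0,0,1],[0,0,0,0,1]]'
python3 - <<'E'
from h import *
s,p=look("bolt_tip",106,"w3")
for th,z in (("bolt_tip",106),("bolt_neck",82),("stand",0)):
    for m in mark_of(p,th): print(th,np.round(m["at"]),round(m["p"],2),np.round(atz(p,m["at"],z,s),1))
E
```

```text
t: 6.3
ee_pos: [536.2, -220.4, 140.8]
eef_rot: [[0.001, 1.0, -0.0], [1.0, -0.001, -0.0], [-0.0, -0.0, -1.0]]
ft_force: [0.4, 1.2, -0.8]
width: 39.8
finger_force: 25.0
t: 6.5
ee_pos: [536.3, -218.7, 140.6]
eef_rot: [[0.003, 1.0, -0.001], [1.0, -0.003, 0.001], [0.001, -0.001, -1.0]]
ft_force: [-0.5, 0.2, -0.4]
width: 40.1
finger_force: 25.0
tcp [ 536.3 -218.7  140.6] yaxis [ 1.    -0.003 -0.001]
mark [322. 198.] 0.89 [ 539.1 -186.5   53. ]
trace [211.  66. 424. 280.] 0.81
  contour at top plane: ctr/size [ 537.  -170.1] 56.7 ellipse [ 537.  -169.3] [93.4 96.6]
bolt_tip [322. 198.] 0.89 [ 538.3 -178.5  106. ]
bolt_neck [318. 189.] 0.96 [ 536.5 -177.4   82. ]
stand [317. 179.] 0.83 [ 536.2 -179.8    0. ]
```

View pics/w3.png

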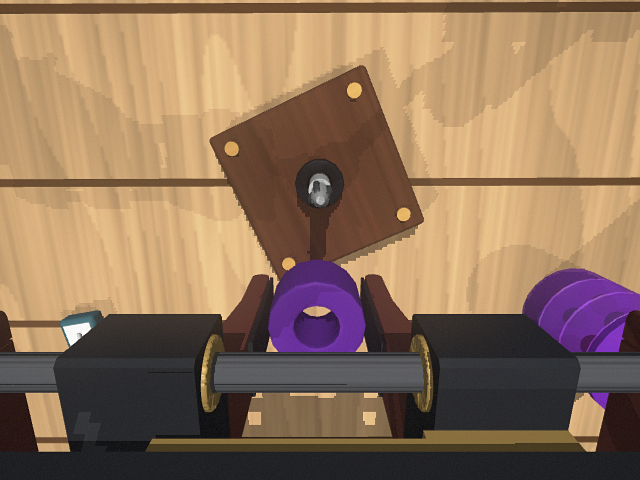

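```bash
python3 -m inch '[[0.0005,0.0405,0,0,1],[0,0,0,0,1],[0,0,-0.015,0,1],[0,0,-0.01,0,1],[0,0,-0.01,0,1],[0,0,0,0,1]]'
```

```text
t: 7.4
ee_pos: [536.5, -177.7, 104.2]
eef_rot: [[0.001, 1.0, -0.002], [1.0, -0.001, 0.001], [0.001, -0.002, -1.0]]
ft_force: [-0.6, -0.2, -0.9]
width: 40.2
finger_force: 25.0
```

```bash
python3 -m inch '[[0,0,-0.01,0,1],[0,0,-0.01,0,1],[0,0,-0.01,0,1],[0,0,-0.01,0,1],[0,0,0,0,1]]'
```

```text
t: 7.9
ee_pos: [536.9, -177.0, 64.6]
eef_rot: [[-0.0, 1.0, -0.001], [1.0, 0.0, 0.001], [0.001, -0.001, -1.0]]
ft_force: [1.3, 1.0, -1.9]
width: 40.0
finger_force: 25.0
```

```bash
python3 -m inch '[[0,0,-0.006,0,1],[0,0,-0.005,0,1],[0,0,-0.003,0,1],[0,0,0,0,1]]'
python3 -m inch '[[0,0,-0.002,0,1],[0,0,0,0,1]]'
```

```text
t: 8.3
ee_pos: [537.4, -177.3, 51.9]
eef_rot: [[0.0, 1.0, 0.0], [1.0, -0.0, 0.0], [0.0, 0.0, -1.0]]
ft_force: [2.2, 1.7, -1.3]
width: 40.3
finger_force: 25.0
t: 8.5
ee_pos: [537.5, -177.4, 50.2]
eef_rot: [[0.0, 1.0, 0.0], [1.0, -0.0, 0.0], [0.0, 0.0, -1.0]]
ft_force: [2.2, 1.0, -2.0]
width: 40.3
finger_force: 25.0
```

```bash
python3 -m inch '[[0.001,0.0008,-0.002,0,1],[0,0,-0.001,0,1],[0,0,0,0,1]]'
python3 -m inch '[[0,0,-0.001,0,1],[0,0,-0.001,0,1],[0,0,0,0,1]]'
```

```text
t: 8.8
ee_pos: [538.0, -177.4, 48.4]
eef_rot: [[0.001, 1.0, -0.001], [1.0, -0.001, -0.002], [-0.002, -0.001, -1.0]]
ft_force: [-4.6, 0.8, 14.7]
width: 39.8
finger_force: 25.0
t: 9.1
ee_pos: [538.0, -177.5, 48.2]
eef_rot: [[0.001, 1.0, -0.001], [1.0, -0.001, -0.003], [-0.003, -0.001, -1.0]]
ft_force: [-10.1, 2.6, 31.7]
width: 39.9
finger_force: 25.0
```

```bash
python3 -m inch '[[0,0,0.003,0,1],[0,0,0,0,-0.2],[0,0,0,0,-0.2],[0,0,0,0,-0.2],[0,0,0.03,0,-0.2],[0,0,0.045,0,-0.2],[0,0,0.03,0,-0.2],[-0.01,0.04,0,0,-0.2],[-0.018,0.045,0,0,-0.2],[-0.018,0.045,0,0,-0.2],[-0.018,0.045,0,0,-0.2],[-0.018,0.035,0,0,-0.2]]'
python3 -m inch '[[-0.018,0.009,-0.03,0,-0.2],[0,0,0,0,-0.2],[0,0,0,0,-0.2]]'
python3 -c "
from h import *
look('washer_mid',8,'w4')
p=snapshot('side')
for n in('spacer_mid','bolt_tip'):
  for m in mark_of(p,n): print(n,np.round(m['at']),m['p'],atz(p,m['at'],51 if n[0]=='s' else 106))
"
```

```text
t: 10.3
ee_pos: [455.1, 35.7, 153.1]
eef_rot: [[-0.001, 1.0, -0.0], [1.0, 0.001, 0.0], [0.0, -0.0, -1.0]]
ft_force: [-0.1, 0.3, -0.7]
width: 52.8
finger_force: 0.0
t: 10.6
ee_pos: [438.2, 41.8, 123.0]
eef_rot: [[0.0, 1.0, -0.001], [1.0, -0.0, -0.0], [-0.0, -0.001, -1.0]]
ft_force: [0.5, -0.5, 0.6]
width: 52.7
finger_force: 0.0
tcp [438.2  41.8 123. ] yaxis [ 1.    -0.    -0.001]
mark [310. 231.] 0.68 [432.6  44.2   4. ]
trace [284. 198. 347. 261.] 0.93
  contour at top plane: ctr/size [435.9  46. ] 23.0 ellipse [436.  46.] [44.2 45.1]
  contour at top plane: ctr/size [436.6  46.2] 9.5 ellipse [436.3  46.2] [17.6 18.3]
spacer_mid [315. 415.] 0.8 [528.92117706 347.23206857  51.        ]
spacer_mid [332. 236.] 0.7 [ 538.80843283 -180.46318242   51.        ]
spacer_mid [316. 346.] 0.6 [540.62646048 197.21158191  51.        ]
bolt_tip [331. 219.] 0.79 [ 539.30364832 -160.18038222  106.        ]
```

View pics/w4.png

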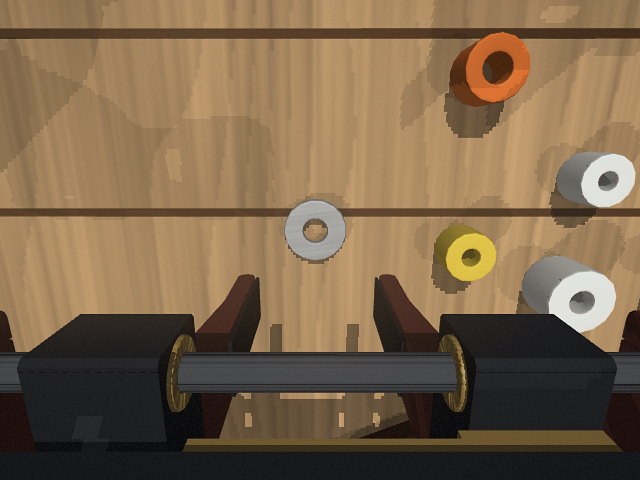

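```bash
python3 -m inch '[[-0.002,0.0043,-0.04,0,-0.5],[0,0,-0.04,0,-0.5],[0,0,-0.025,0,-0.5],[0,0,-0.008,0,-0.5],[0,0,0,0,-0.5],[0,0,0,0,1],[0,0,0,0,1],[0,0,0,0,1],[0,0,0,0,1],[0,0,0,0,1]]' 30
```

```text
t: 11.9
ee_pos: [437.1, 46.5, 10.9]
eef_rot: [[0.001, 1.0, 0.002], [1.0, -0.001, -0.0], [-0.0, 0.002, -1.0]]
ft_force: [-0.3, -1.1, 6.6]
width: 44.9
finger_force: 30.0
```

```bash
python3 -m inch '[[0,0,0.044,0,1],[0,0,0.045,0,1],[0.01,-0.02,0.045,0,1],[0.018,-0.04,0,0,1],[0.018,-0.04,0,0,1],[0.018,-0.04,0,0,1],[0.018,-0.04,0,0,1],[0.019,-0.0435,0,0,1],[0,0,0,0,1],[0,0,0,0,1]]'
python3 - <<'E'
from h import *
s=read_state();p=snapshot("wrist");cv2.imwrite("pics/w5.png",p["pixels"])
print(s["ee_pos"])
for n in("washer_mid","bolt_tip"):
  for m in mark_of(p,n): print(n,np.round(m['at']),m['p'],atz(p,m['at'],s["ee_pos"][2]-7 if n[0]=='w' else 106,s))
E
```

```text
t: 12.9
ee_pos: [536.9, -177.8, 143.5]
eef_rot: [[0.003, 1.0, -0.001], [1.0, -0.003, 0.001], [0.001, -0.001, -1.0]]
ft_force: [-1.0, 0.8, -0.3]
width: 44.4
finger_force: 30.0
[ 536.89889577 -177.76308209  143.49708938]
washer_mid [316. 295.] 0.68 [ 535.65740052 -178.53485608  136.49708938]
bolt_tip [321. 274.] 0.83 [ 538.28572134 -179.58566953  106.        ]
bolt_tip [316. 298.] 0.55 [ 535.43206054 -193.16727552  106.        ]
```

View pics/w5.png

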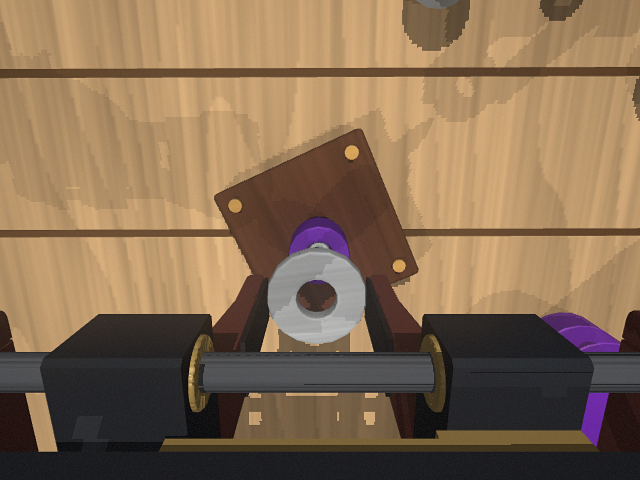

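```bash
python3 -m inch '[[0.0015,0.0003,-0.015,0,1],[0,0,-0.01,0,1],[0,0,-0.01,0,1],[0,0,-0.008,0,1],[0,0,0,0,1]]'
```

```text
t: 13.55
ee_pos: [537.7, -176.6, 99.3]
eef_rot: [[0.0, 1.0, -0.003], [1.0, -0.0, 0.0], [0.0, -0.003, -1.0]]
ft_force: [-0.3, -1.5, -1.4]
width: 44.6
finger_force: 30.0
```

```bash
python3 -m inch '[[0.0005,-0.0005,-0.008,0,1],[0,0,-0.008,0,1],[0,0,-0.002,0,1],[0,0,0,0,1]]'
python3 -m inch '[[0,0,-0.002,0,1],[0,0,-0.001,0,1],[0,0,-0.001,0,1],[0,0,0,0,1]]'
```

```text
t: 13.95
ee_pos: [539.1, -176.8, 82.5]
eef_rot: [[0.0, 1.0, -0.001], [1.0, -0.0, 0.0], [0.0, -0.001, -1.0]]
ft_force: [-0.1, -0.0, -0.7]
width: 44.6
finger_force: 30.0
t: 14.35
ee_pos: [539.3, -177.0, 79.0]
eef_rot: [[0.0, 1.0, 0.0], [1.0, -0.0, 0.0], [0.0, 0.0, -1.0]]
ft_force: [-0.4, 0.1, -0.7]
width: 44.6
finger_force: 30.0
```

```bash
python3 -m inch '[[0,0,-0.001,0,1],[0,0,-0.001,0,1],[0,0,0,0,1]]'
python3 -m inch '[[0,0,-0.001,0,1],[0,0,0,0,1]]'
```

```text
t: 14.65
ee_pos: [539.2, -177.0, 76.8]
eef_rot: [[0.0, 1.0, -0.0], [1.0, -0.0, 0.0], [0.0, -0.0, -1.0]]
ft_force: [0.0, 0.5, -1.0]
width: 44.8
finger_force: 30.0
t: 14.85
ee_pos: [539.4, -177.0, 76.5]
eef_rot: [[0.0, 1.0, 0.0], [1.0, -0.0, -0.0], [-0.0, 0.0, -1.0]]
ft_force: [-1.0, 0.6, 6.3]
width: 44.9
finger_force: 30.0
```

```bash
python3 -m inch '[[0,0,0.001,0,-0.3],[0,0,0,0,-0.3],[0,0,0,0,-0.3],[0,0,0.02,0,-0.3],[0,0,0.04,0,-0.3],[0.006,0.035,0.01,0,-0.2],[0.015,0.045,0,0,-0.2],[0.015,0.045,0,0,-0.2],[0.015,0.045,0,0,-0.2],[0.015,0.045,0,0,-0.2],[0.02,0.045,-0.01,0,-0.2],[0,0,-0.01,0,-0.2]]'
python3 -m inch '[[0,0,0,0,-0.2],[0,0,0,0,-0.2]]'
python3 -c "
from h import *
look('bushing_mid',28,'w6')
p=snapshot('side');cv2.imwrite('pics/s6.png',cv2.resize(p['pixels'][190:280,270:400],None,fx=5,fy=5))
p=snapshot('top')
for m in mark_of(p,'washer_mid'): print(np.round(m['at']),m['p'],atz(p,m['at'],69))
"
```

```text
t: 16.05
ee_pos: [626.4, 92.5, 127.6]
eef_rot: [[-0.009, 1.0, 0.003], [1.0, 0.009, 0.006], [0.006, 0.003, -1.0]]
ft_force: [-0.5, 0.4, 0.6]
width: 52.8
finger_force: 0.0
t: 16.25
ee_pos: [624.7, 81.1, 126.5]
eef_rot: [[0.002, 1.0, -0.001], [1.0, -0.002, -0.001], [-0.001, -0.001, -1.0]]
ft_force: [0.4, -0.4, 0.3]
width: 52.7
finger_force: 0.0
tcp [624.7  81.1 126.5] yaxis [ 1.    -0.002 -0.001]
mark [321. 234.] 0.89 [627.   82.9  14. ]
mark [212. 301.] 0.88 [543.9  30.   14. ]
mark [313. 340.] 0.57 [620.9  -3.3  14. ]
trace [186. 274. 234. 328.] 0.95
  contour at top plane: ctr/size [547.6  36.2] 23.5 ellipse [544.3  39.4] [25.1 47.7]
trace [282. 301. 345. 354.] 0.86
  contour at top plane: ctr/size [619.8   9.7] 27.1 ellipse [620.3  13.1] [44.1 49.7]
trace [298. 208. 349. 263.] 0.57
  contour at top plane: ctr/size [628.   86.2] 19.2 ellipse [628.2  86.1] [33.8 38.4]
  contour at top plane: ctr/size [628.2  87.4] 4.9 ellipse [628.2  87.4] [6.4 9.6]
[376. 263.] 0.69 [ 535.24987109 -175.15701851   69.        ]
[414. 184.] 0.57 [ 732.23607637 -278.5242107    69.        ]
[440. 336.] 0.2 [ 352.06507718 -326.88523406   69.        ]
```

View pics/w6.png

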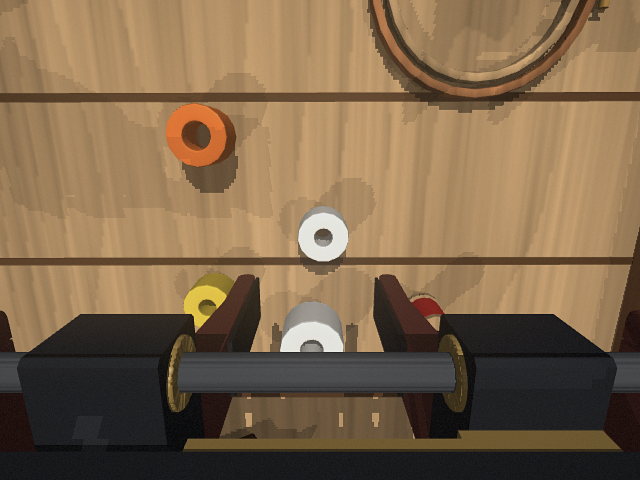

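View pics/s6.png

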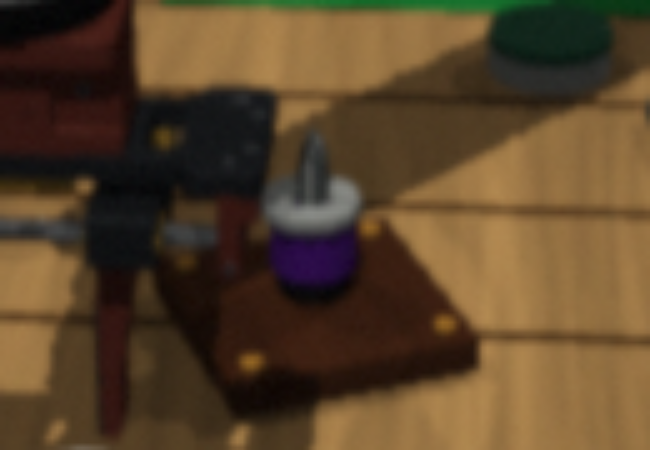

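```bash
python3 -m inch '[[0.0033,0.0053,-0.04,0,-0.2],[0,0,-0.04,0,-0.2],[0,0,-0.03,0,-0.2],[0,0,-0.005,0,-0.2],[0,0,0,0,-0.2],[0,0,0,0,1],[0,0,0,0,1],[0,0,0,0,1],[0,0,0,0,1],[0,0,0,0,1]]' 50
```

```text
t: 17.55
ee_pos: [629.8, 88.3, 13.9]
eef_rot: [[0.0, 1.0, 0.003], [1.0, -0.0, 0.0], [0.0, 0.003, -1.0]]
ft_force: [-0.5, -0.2, 7.7]
width: 35.2
finger_force: 50.0
```

```bash
python3 -m inch '[[0,0,0.044,0,1],[0,0,0.045,0,1],[-0.006,-0.01,0.045,0,1],[-0.014,-0.042,0,0,1],[-0.014,-0.042,0,0,1],[-0.014,-0.042,0,0,1],[-0.014,-0.042,0,0,1],[-0.014,-0.042,0,0,1],[-0.014,-0.045,0,0,1],[0,0,0,0,1],[0,0,0,0,1]]'
python3 - <<'E'
from h import *
s=read_state();p=snapshot("wrist");cv2.imwrite("pics/w7.png",p["pixels"])
print(s["ee_pos"],s["ft_force"])
for n in("bushing_mid","bolt_tip"):
  for m in mark_of(p,n): print(n,np.round(m['at']),m['p'],atz(p,m['at'],s["ee_pos"][2] if n[1]=='u' else 106,s))
E
```

```text
t: 18.65
ee_pos: [538.1, -178.3, 146.5]
eef_rot: [[0.004, 1.0, 0.001], [1.0, -0.004, -0.001], [-0.001, 0.001, -1.0]]
ft_force: [-0.1, 0.7, 0.0]
width: 35.5
finger_force: 50.0
[ 538.1314239  -178.33500751  146.48601721] [-0.12990255  0.73528158  0.01755609]
bushing_mid [316. 308.] 0.83 [ 537.20080918 -182.31819745  146.48601721]
bolt_tip [319. 270.] 0.9 [ 538.68178823 -178.8101687   106.        ]
```

View pics/w7.png

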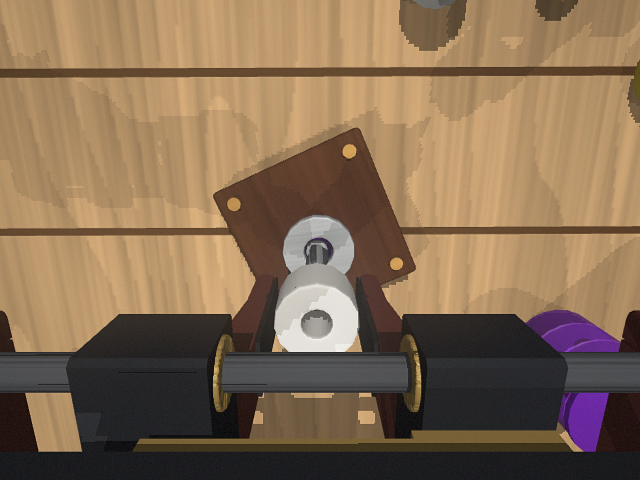

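Run:
```python
from h import *
s=read_state();p=snapshot("wrist");z=s["ee_pos"][2]
print(s["ee_pos"])
I=p["pixels"]; g=cv2.cvtColor(I,cv2.COLOR_BGR2GRAY)
for m in trace(p,"bushing_mid"):
  c=max(cv2.findContours(m["pixels"].astype(np.uint8),cv2.RETR_CCOMP,0)[0],key=len)
  for cc in cv2.findContours(m["pixels"].astype(np.uint8),cv2.RETR_CCOMP,cv2.CHAIN_APPROX_NONE)[0]:
    w=np.array([atz(p,q,z+14,s)[:2] for q in cc[:,0,:]],np.float32)
    if len(cc)>12: print(len(cc),m["bbox"],cv2.fitEllipse(w))
print("bore top",atz(p,(317,322.5),z+14,s))
for m in trace(p,"washer_mid"): 
  l,t,r,b=m["bbox"]; print("washer",m["p"],m["bbox"],atz(p,((l+r)/2,t),73.5,s),atz(p,(l,(t+b)/2),73.5,s),atz(p,(r,(t+b)/2),73.5,s))
```

```text
[ 539.14246574 -175.05935396  146.40792963]
268 [272.4, 263.3, 360.3, 352.7] ((538.1604614257812, -174.38693237304688), (35.2847785949707, 40.97098922729492), 0.4242011606693268)
107 [408.8, 0.2, 461.1, 14.7] ((576.4075927734375, -64.05442810058594), (4.293025970458984, 18.228734970092773), 90.75540161132812)
bore top [ 538.4467895  -178.81017342  160.40792963]
washer 0.71 [278.9, 218.2, 353.3, 276.5] [ 538.10220543 -153.33411187   73.5       ] [ 514.87529046 -171.94270192   73.5       ] [ 561.39644214 -171.88036833   73.5       ][ WARN:0@0.948] global contours_new.cpp:654 findContours Chain code output is an experimental feature and might change in future!
```

```bash
python3 -m inch '[[0,0,0,0,1],[0,0,0,0,1]]';python3 -c "
from h import *
for i in range(3):
  s=read_state();p=snapshot('wrist');print(s['ee_pos'],s['dq'].round(3))
  z=s['ee_pos'][2]
  print('bore',atz(p,(317,322.5),z+14,s))
  for m in trace(p,'washer_mid')[:1]: 
    l,t,r,b=m['bbox']; print('washer',m['bbox'],atz(p,((l+r)/2,t),73.5,s)-[0,23,0])
  for m in mark_of(p,'bolt_tip')[:1]: print(m['at'],atz(p,m['at'],106,s))
"
```

```text
t: 19.15
ee_pos: [538.6, -176.4, 145.9]
eef_rot: [[-0.001, 1.0, -0.0], [1.0, 0.001, 0.0], [0.0, -0.0, -1.0]]
ft_force: [0.3, -0.2, -0.0]
width: 35.1
finger_force: 50.0
[ 538.59959332 -176.37937012  145.94440749] [ 0.003  0.001  0.002 -0.001  0.001  0.    -0.   ]
bore [ 537.91442817 -180.12376199  159.94440749]
washer [280.9, 217.0, 351.4, 276.5] [ 537.55840483 -176.84490322   73.5       ]
[318.5, 274.8] [ 538.84196655 -179.34066314  106.        ]
[ 538.50781446 -176.79377342  145.96526371] [0.004 0.002 0.002 0.    0.001 0.    0.001]
bore [ 537.82100108 -180.5368376   159.96526371]
washer [280.4, 218.8, 352.8, 277.0] [ 537.7605053  -178.39221091   73.5       ]
[318.5, 274.9] [ 538.75104555 -179.82579872  106.        ]
[ 538.42304573 -176.95560048  145.96668848] [ 0.    -0.003 -0.001  0.    -0.001  0.002  0.001]
bore [ 537.73615752 -180.69891456  159.96668848]
[317.3, 274.8] [ 538.00942667 -179.92889604  106.        ]
```

```bash
python3 -m inch '[[0.0007,0.001,-0.014,0,1],[0,0,-0.012,0,1],[0,0,-0.005,0,1],[0,0,0,0,1],[0,0,0,0,1]]'
python3 -m inch '[[0,0,-0.002,0,1],[0,0,0,0,1]]'
```

```text
t: 20.1
ee_pos: [539.1, -175.8, 114.7]
eef_rot: [[0.0, 1.0, -0.0], [1.0, -0.0, 0.0], [0.0, -0.0, -1.0]]
ft_force: [-0.5, 0.5, 0.0]
width: 35.5
finger_force: 50.0
t: 20.3
ee_pos: [539.3, -176.0, 113.1]
eef_rot: [[0.0, 1.0, 0.0], [1.0, -0.0, -0.0], [-0.0, 0.0, -1.0]]
ft_force: [-0.4, 0.2, -0.3]
width: 35.6
finger_force: 50.0
```

```bash
python3 -m inch '[[0,0,-0.001,0,1],[0,0,-0.001,0,1],[0,0,-0.001,0,1],[0,0,0,0,1]]'
python3 -m inch '[[0,0,-0.001,0,1],[0,0,-0.001,0,1],[0,0,-0.001,0,1],[0,0,0,0,1]]'
```

```text
t: 20.7
ee_pos: [539.0, -175.8, 109.9]
eef_rot: [[0.0, 1.0, -0.0], [1.0, -0.0, 0.0], [0.0, -0.0, -1.0]]
ft_force: [-1.1, -0.4, 1.0]
width: 35.6
finger_force: 50.0
t: 21.1
ee_pos: [538.8, -175.7, 106.8]
eef_rot: [[0.0, 1.0, -0.001], [1.0, -0.0, 0.0], [0.0, -0.001, -1.0]]
ft_force: [-2.3, 0.9, 2.2]
width: 35.4
finger_force: 50.0
```

```bash
python3 -m inch '[[-0.0005,0,-0.001,0,1],[0,0,-0.001,0,1],[0,0,-0.001,0,1],[0,0,0,0,1]]'
python3 -m inch '[[0,0,-0.001,0,1],[0,0,-0.001,0,1],[0,0,-0.001,0,1],[0,0,0,0,1]]'
```

```text
t: 21.5
ee_pos: [538.8, -175.7, 104.2]
eef_rot: [[0.0, 1.0, 0.0], [1.0, -0.0, 0.0], [0.0, 0.0, -1.0]]
ft_force: [-2.5, 2.4, 5.0]
width: 35.5
finger_force: 50.0
t: 21.9
ee_pos: [538.9, -175.7, 101.3]
eef_rot: [[0.0, 1.0, 0.001], [1.0, -0.0, 0.0], [0.0, 0.001, -1.0]]
ft_force: [-2.2, 2.8, 3.7]
width: 35.4
finger_force: 50.0
```

```bash
python3 -m inch '[[-0.0006,0.0006,-0.001,0,1],[0,0,-0.001,0,1],[0,0,-0.001,0,1],[0,0,0,0,1]]'
python3 -m inch '[[0,0,-0.001,0,1],[0,0,-0.001,0,1],[0,0,-0.001,0,1],[0,0,0,0,1]]'
```

```text
t: 22.3
ee_pos: [538.8, -175.6, 98.7]
eef_rot: [[0.0, 1.0, 0.002], [1.0, -0.0, -0.001], [-0.001, 0.002, -1.0]]
ft_force: [-1.1, 0.9, 6.8]
width: 35.4
finger_force: 50.0
t: 22.7
ee_pos: [538.9, -175.6, 95.8]
eef_rot: [[0.0, 1.0, 0.002], [1.0, -0.0, -0.001], [-0.001, 0.002, -1.0]]
ft_force: [-3.3, 1.3, 7.4]
width: 35.3
finger_force: 50.0
```

```bash
python3 -m inch '[[-0.0003,0,-0.001,0,1],[0,0,-0.001,0,1],[0,0,-0.001,0,1],[0,0,0,0,1]]'
python3 -m inch '[[0,0,-0.001,0,1],[0,0,-0.001,0,1],[0,0,0,0,1]]'
```

```text
t: 23.1
ee_pos: [538.9, -175.6, 92.9]
eef_rot: [[0.0, 1.0, 0.002], [1.0, -0.0, -0.001], [-0.001, 0.002, -1.0]]
ft_force: [-2.4, 1.4, 8.1]
width: 35.5
finger_force: 50.0
t: 23.4
ee_pos: [538.9, -175.6, 91.0]
eef_rot: [[0.0, 1.0, 0.002], [1.0, -0.0, -0.001], [-0.001, 0.002, -1.0]]
ft_force: [-2.6, -0.1, 9.7]
width: 35.4
finger_force: 50.0
```

```bash
python3 -m inch '[[0,0,-0.001,0,1],[0,0,-0.0005,0,1],[0,0,0,0,1]]'
python3 -m inch '[[0,0,-0.001,0,1],[0,0,0,0,1]]'
```

```text
t: 23.7
ee_pos: [538.9, -175.6, 89.6]
eef_rot: [[0.0, 1.0, 0.002], [1.0, -0.0, -0.001], [-0.001, 0.002, -1.0]]
ft_force: [-2.5, 1.4, 9.9]
width: 35.7
finger_force: 50.0
t: 23.9
ee_pos: [538.9, -175.6, 88.5]
eef_rot: [[0.0, 1.0, 0.002], [1.0, -0.0, -0.001], [-0.001, 0.002, -1.0]]
ft_force: [-2.6, 1.1, 9.1]
width: 35.7
finger_force: 50.0
```

```bash
python3 -m inch '[[0,0,-0.0005,0,1],[0,0,0,0,1]]'
```

```text
t: 24.1
ee_pos: [538.8, -175.6, 88.0]
eef_rot: [[0.0, 1.0, 0.002], [1.0, -0.0, -0.001], [-0.001, 0.002, -1.0]]
ft_force: [-3.4, 1.3, 10.2]
width: 35.5
finger_force: 50.0
```

```bash
python3 -m inch '[[0,0,-0.0005,0,1],[0,0,0,0,1]]'; python3 -m inch '[[0,0,-0.0005,0,1],[0,0,0,0,1]]'
```

```text
t: 24.3
ee_pos: [538.9, -175.6, 87.6]
eef_rot: [[0.0, 1.0, 0.002], [1.0, -0.0, -0.001], [-0.001, 0.002, -1.0]]
ft_force: [-1.9, 1.4, 10.3]
width: 35.2
finger_force: 50.0
t: 24.5
ee_pos: [538.9, -175.6, 87.4]
eef_rot: [[0.0, 1.0, 0.002], [1.0, -0.0, -0.001], [-0.001, 0.002, -1.0]]
ft_force: [-3.2, 1.2, 13.2]
width: 35.6
finger_force: 50.0
```

```bash
python3 -m inch '[[0,0,-0.0004,0,1],[0,0,0,0,1]]'
```

```text
t: 24.7
ee_pos: [538.9, -175.6, 87.4]
eef_rot: [[0.001, 1.0, 0.002], [1.0, -0.001, -0.001], [-0.001, 0.002, -1.0]]
ft_force: [-4.7, 2.3, 16.6]
width: 35.4
finger_force: 50.0
```

```bash
python3 -m inch '[[0,0,-0.0003,0,1],[0,0,0,0,1],[0,0,0,0,1]]'; python3 -m inch '[[0,0,0,0,-0.2],[0,0,0,0,-0.2],[0,0,0,0,-0.2],[0,0,0,0,-0.2],[0,0,0.02,0,-0.2],[0,0,0.04,0,-0.2],[0,0,0.045,0,-0.2],[0,0.045,0.02,0,-0.2],[0,0.045,0,0,-0.2],[0,0.045,0,0,-0.2],[0,0,0,0,-0.2]]'
python3 -c "
from h import *
p=snapshot('side');cv2.imwrite('pics/s8.png',cv2.resize(p['pixels'][190:280,270:400],None,fx=6,fy=6,interpolation=cv2.INTER_CUBIC))"
```

```text
t: 25.0
ee_pos: [539.0, -175.6, 87.4]
eef_rot: [[0.0, 1.0, 0.002], [1.0, -0.0, -0.001], [-0.001, 0.002, -1.0]]
ft_force: [-5.0, 2.4, 18.8]
width: 35.1
finger_force: 50.0
t: 26.1
ee_pos: [537.8, -32.8, 211.1]
eef_rot: [[-0.01, 1.0, 0.002], [1.0, 0.01, 0.003], [0.003, 0.002, -1.0]]
ft_force: [-0.3, 0.2, 0.1]
width: 53.1
finger_force: 0.0
```

View pics/s8.png

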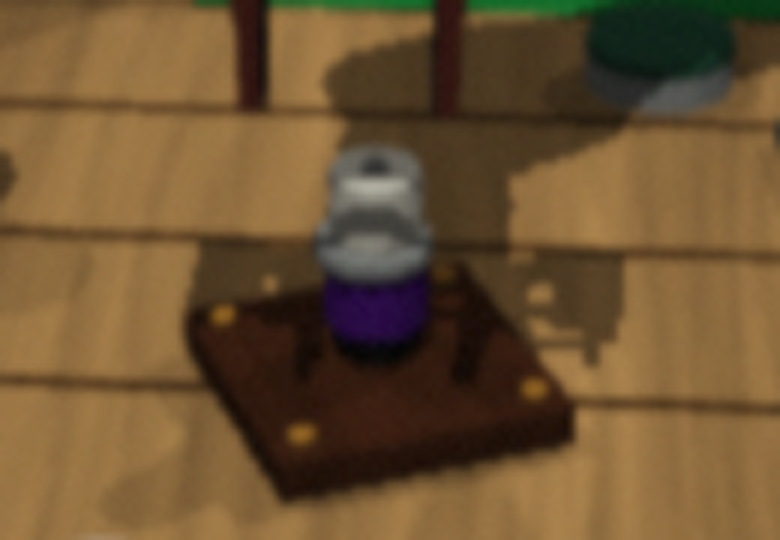

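The picture shows the stack complete on the bolt: purple spacer at about (375,305), washer at (375,245) and white bushing at (375,190). It is straight with no gap, and the gripper is clear.

```bash
python3 -c "
from rig import *
print(hand_in())"
```

```text
the job is handed in; nothing more can be done
None
```

The spacer, washer and bushing are on the bolt in that order; the bushing was pressed to 18.8 N (about 9 N beyond the leaves' drag of about 10 N), no gap shows in the side camera's picture, the gripper is clear, and the job was handed in at about 26 s.

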